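# Set a copper plate over the sawing board's edge at its scribed line

### The job

Get the copper plate on the raised sawing board ready for sawing: push it with the fingertips, flat on the board, towards the board's far edge until its scribed cross line lies right over that edge, so that 30 mm of the plate sticks out, square to the edge and with its full width over the board. Only push it: do not pick it up, lift it, tip it or let it fall, and leave everything else on the board and the bench where it is.

Things in the scene. Friction and masses are not known exactly. Their poses are not given: they have to be found in the camera images.
- board: pale wooden sawing board fixed to the bench: 220 mm (its x) by 240 mm (its y), 40 mm high; origin at the centre of its underside. Its flat top is 40 mm above the bench (world z = 0.040). Its +x axis points level from the robot's side towards the far edge, over which the plate must stick out. It never moves.
- board_edge (a point): the middle of the board's far top edge, 110 mm along the board's +x from its centre, at the height of the top; axes as the board's: x points outwards square to the edge, y runs along the edge, z up.
- plate: flat copper plate (thin blank) lying loose on the board: 100 mm long (its x), 60 mm wide (its y), 5 mm thick, about 0.26 kg; origin at the centre of its underside. It starts somewhat skewed, wholly on the board, its +x end (the one with the scribed line) towards the far edge. It slides with ordinary dry friction and stops when no longer pushed.
- plate_centre (a point): the centre of the plate, half-way up its thickness; axes as the plate's: x along its length towards the scribed end, z up.
- plate_line (a point): the middle of the dark line, 2 mm wide, scribed straight across the plate's top face 30 mm from its +x end (20 mm along +x from its centre; 70 mm from the plain tail end).
- ring_blank: short brass ring blank standing on its end on the board beside the plate: 26 mm outside diameter, 14 mm high; origin at the centre of its underside. Leave alone.
- punch: stubby turned steel punch standing on the board beside the plate: 22 mm diameter, 34 mm high; origin at the centre of its underside. Leave alone.
- jar: glass jar with a steel lid on the bench, 80 mm diameter, 110 mm high; origin at the centre of its underside. Leave alone.
- hammer: steel hammer with a wooden handle lying on the bench beyond the board, 260 mm long, 26 mm high; origin under its middle. Leave alone.
- third_hand: soldering third hand on the bench: domed steel foot of 72 mm diameter with a thin bent arm up to 135 mm high reaching about 60 mm sideways; origin at the centre of its underside. Leave alone.
- tin: low round aluminium tin on the bench beyond the board, 60 mm diameter, 35 mm high; origin at the centre of its underside. Leave alone.
- bench_block: flat square steel bench block, 60 x 60 x 22 mm, on the bench; origin at the centre of its underside. Leave alone.
There are look-alikes about, which are no part of the job. Of the things like the plate, leave any that is grey, white or yellow; of the rest the larger one is meant.

How it is judged:
At the end, for the whole second after the job is handed in: The plate lies flat and at rest on the board, its scribed line within 5 mm of the board's far edge (25 to 35 mm overhang), its length square to the edge within 0.1 rad (about 6 degrees), its full width over the board (x of plate_line in the frame of board_edge between -0.005 and 0.005 m and y of plate_centre in the frame of board_edge between -0.091 and 0.091 m and z of plate_centre in the frame of board_edge between -0.003 and 0.006 m and angle between the x axis of plate_centre and the x axis of board_edge, either way round below 0.1 rad and angle between plate_centre's own z axis and vertical below 0.05 rad and linear speed of plate below 0.005 m/s); the robot touches nothing.
It fails at once if the plate was lifted more than 8 mm off the board (z of plate_centre in the frame of board_edge above 0.0105 m).
It fails at once if the plate was tipped by more than 0.12 rad (angle between plate_centre's own z axis and vertical above 0.12 rad).
It fails at once if the plate fell off the board (z of plate_centre in the frame of board_edge below -0.015 m).
It fails at once if a bystander was moved more than 15 mm (distance of any of ring_blank, punch, jar, hammer, third_hand, tin, bench_block from where it was at the start of the episode above 0.015 m).
It fails at once if a bystander was knocked over (angle between any of ring_blank, punch, jar, third_hand, tin, bench_block's own z axis and vertical above 0.4 rad).
It also fails if it takes over 38 s, if anything falls off the work surface, if the arm or the gripper's body presses on something with over 40 N, if the wrist force passes 120 N, or if a joint passes its speed limit or range.

### The arm

A 7-joint arm with a two-finger parallel gripper is mounted at the origin on the work surface. World frame = base frame: x ahead of the robot, y to its left, z up, the work surface at z = 0. Lengths are in m, angles in rad, forces in N, time in s.
With the tool pointing down it reaches from about 0.4 to 0.75 m from the base axis. Payload 19.5 kg.
Tool frame: the origin (TCP) lies on the centre line of the jaws, within the pads' length; the fingertips stand 17 mm ahead of it and the grasp point (between the pads) lies 2 mm behind it; z points along the fingers, y is the direction in which the jaws open and shut (so a half turn about z gives the same grasp; the last joint's range is limited). The gripper opens to 85 mm and grips with 20 to 120 N. Pads are 22 mm wide; open, the fingers measure 114 mm over their backs; the gripper's body (76 mm by 85 mm) begins 54 mm behind the grasp point. The pads swing forward as they close: fully open they stand 13 mm farther back than shut.
Start: joints at [1.195, 0.707, -0.028, 1.485, 0.022, 0.951, -0.075], TCP at [0.188, -0.543, 0.21] pointing down, gripper open.
Joint ranges: [-2.71, 2.71], [-0.32, 2.16], [-1.57, 1.52], [0, 2.45], [-1.46, 4.6], [0, 2.02], [-2.83, 2.83]. Speed limits (rad/s): [1.89, 1.89, 2.57, 2.57, 3.01, 3.01, 3.01].

### API

Orientations are given as a unit quaternion [x, y, z, w].
In Python, from rig import ctrl gives the robot as it stands.
- The arm moves only by the tool arm_command, never from a script. Its argument "plan" is one flat list of numbers, 7 for each row, row after row: the turn, a rotation vector about the tool's x, y, z in rad, then the shift along the tool's x, y, z in mm, then the closure, from 0 (fully open) to 1 (shut). A call has 1 to 20 rows; each row is the pose to reach, as a shift and turn from the pose commanded when the call began, along the tool's axes at that moment; what a row does not reach only later rows make up. A row lasts 1/10 s, in which the tool goes at most 50 mm and 8.59 degrees, less where a joint would pass 70% of its speed; a pose out of reach is approached as far as the arm can. A call with a gripper value outside its range is refused whole. The fingers move at their own pace and stop on an object; "newtons" is the grip in N (left out, the last holds). Time passes only in rows, so rows that repeat a pose let the fingers close. It gives the time, the measured TCP pose, the force and the opening at its end, in the units of the state.
- ctrl.state(): the state, without advancing time (a new reading comes with each control period).
- ctrl.grab_frame(name): name is "scene" or "top" or "wrist"; returns the picture (480x640x3 uint8, blue, green, red); there is no depth.
- ctrl.calibration(name): a dict with "camera_matrix" (3x3 intrinsics, pixels), "rvec" (rotation vector, rad) and "tvec" (3), from world to camera coordinates, as OpenCV has them. Camera axes: x right, y down, z forward; pixel columns grow to the right and rows downward; lengths in m; the calibration is good to about 2 mm. A picture is of the moment at which its call begins: read the wrist's pose just before it. calibration takes no time and is no camera call; for the wrist camera it gives the pose at the moment of the call.
- ctrl.sign_off(): hands the job in, once; it reports no verdict.
The state is a dict: "time_s": time; "joint_pos": joint angles; "qd": joint speeds; "tau": joint torques, N m; "tcp_pos": TCP position; "orientation": TCP orientation; "wrist_force": force on the tool from outside, world axes, zero at the start; "torque": the same for the moment, N m; "grip_width": finger opening in m.
Only numpy, scipy, OpenCV 4.12 (cv2) and the standard library are available. Lean on these libraries where they do the work, as an engineer would, in place of code of your own. Each camera call takes 0.05 s, during which the arm holds its last target. There are 200 camera calls.

## Working session

There is one attempt and no reset: what is moved stays moved. The work goes in short steps, Python scripts to look and compute and a tool call to move; the robot and the scene stay as the last step left them, time stands still between calls to the robot, and variables do not carry over. Pictures are saved under pics/ and viewed, about 8 in all and at most 12, crops included, and the job is handed in when it is done.

Besides the shell and the picture viewer there is one more tool, called after "Call:" as name(argument=value, ...) on one line, values as JSON. arm_command: Moves the arm, as the interface text tells. Its arguments: {"type":"object","properties":{"plan":{"type":"array"},"newtons":{"type":"number"}},"required":["plan"]}

```bash
mkdir -p pics; cat > h.py <<'E'
import numpy as np, cv2
from rig import ctrl
def ray(name,uv,z,c=None):
    c=c or ctrl.calibration(name); R=cv2.Rodrigues(np.array(c["rvec"],float))[0]; t=np.array(c["tvec"],float).reshape(3)
    K=np.array(c["camera_matrix"],float)
    out=[]
    for u,v in uv:
        d=R.T@np.linalg.solve(K,[u,v,1]); o=-R.T@t
        out.append(o+d*(z-o[2])/d[2])
    return np.array(out)
def proj(name,P,c=None):
    c=c or ctrl.calibration(name)
    return cv2.projectPoints(np.array(P,float).reshape(-1,1,3),np.array(c["rvec"],float),np.array(c["tvec"],float),np.array(c["camera_matrix"],float),None)[0].reshape(-1,2)
E
python3 - <<'E'
from h import *
for n in("top","scene"): cv2.imwrite(f"pics/{n}0.png",ctrl.grab_frame(n))
print(ctrl.state()); print(ctrl.calibration("top"))
E
```

```text
{'time_s': 0.1, 'joint_pos': array([ 1.19532449,  0.70701212, -0.0275842 ,  1.48495187,  0.02199317,
        0.95089216, -0.07547983]), 'qd': array([ 2.60559862e-04, -1.53537122e-03, -4.64328063e-04, -6.19018318e-04,
        8.64484212e-05,  7.02663686e-04, -1.83133105e-03]), 'tau': array([ 1.26604064e-03, -8.84289193e+01,  1.23667728e+00, -2.36453927e+01,
        1.70301623e-02,  5.00628856e-03, -3.00162651e-05]), 'tcp_pos': array([ 0.18827803, -0.54303264,  0.20959105]), 'orientation': array([ 9.86107508e-01,  1.66107648e-01, -1.01602816e-04, -4.69732822e-04]), 'wrist_force': array([ 0.30821674, -0.75081511,  0.06177164]), 'torque': array([-0.05692737,  0.03132404,  0.02407671]), 'grip_width': 0.08535305879012893}
{'camera_matrix': array([[454.68059823,   0.        , 318.50787673],
       [  0.        , 454.68059823, 241.66925761],
       [  0.        ,   0.        ,   1.        ]]), 'rvec': array([ 2.12792965, -2.14410196,  0.18107884]), 'tvec': array([8.25504883e-04, 5.83560462e-01, 1.26673158e+00])}
```

View pics/top0.png

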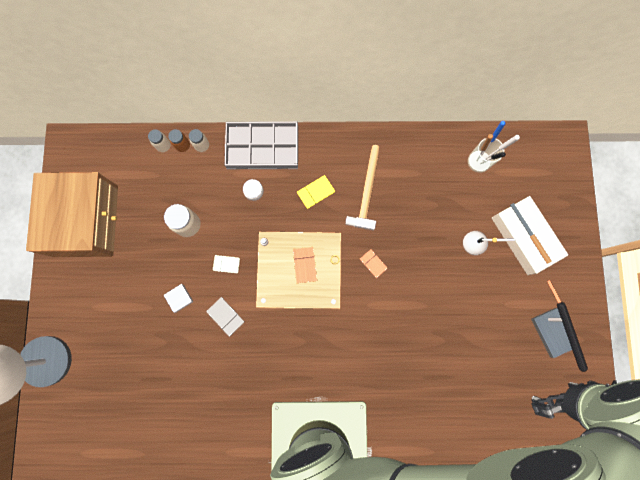

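View pics/scene0.png

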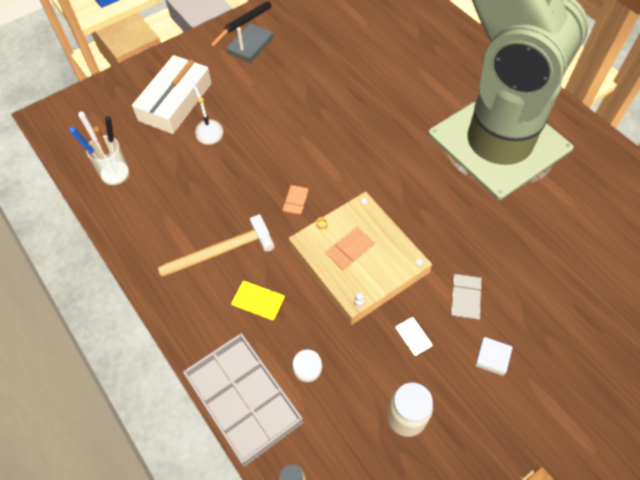

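The top view shows the board spanning columns 257–341 and rows 232–308. The copper plate is at about (305,265), the punch at (264,241) and the ring at (334,260). I'll enlarge that area next.

```bash
python3 - <<'E'
from h import *
im=cv2.imread("pics/top0.png")[222:318,247:352]
cv2.imwrite("pics/c1.png",cv2.resize(im,(0,0),fx=6,fy=6,interpolation=cv2.INTER_CUBIC))
E
```

```text
(no output)
```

View pics/c1.png

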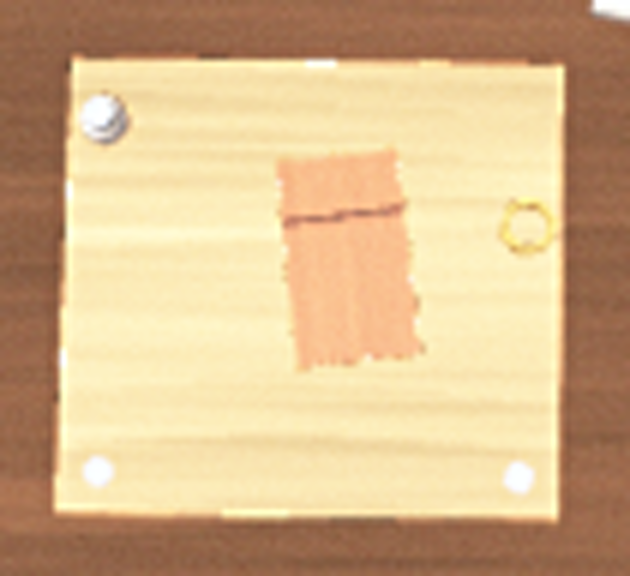

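The crop shows the board corners at (73,58), (565,65), (558,520) and (55,515). The plate corners are at (277,159), (396,150), (421,352) and (299,369), and the line runs from (285,222) to (402,208).

```bash
python3 - <<'E'
from h import *
f=lambda a:[(247+(x+.5)/6-.5,222+(y+.5)/6-.5) for x,y in a]
b=ray("top",f([(73,58),(565,65),(558,520),(55,515)]),.04)
p=ray("top",f([(277,159),(396,150),(421,352),(299,369)]),.045)
l=ray("top",f([(285,222),(402,208)]),.045)
o=ray("top",f([(105,118)]),.074);r=ray("top",f([(527,228)]),.054)
for n,q in(("b",b),("p",p),("l",l),("punch",o),("ring",r)): print(n,q.round(4).tolist(),q.mean(0).round(4))
d=lambda a,c:np.linalg.norm(a-c).round(4)
print("board",[d(b[i],b[i-1]) for i in range(4)],"plate",[d(p[i],p[i-1]) for i in range(4)])
an=lambda v:np.arctan2(v[1],v[0]).round(4)
print("board angs",an(b[0]-b[3]),an(b[1]-b[2]),an(b[0]-b[1])-np.pi/2,an(b[3]-b[2])-np.pi/2)
print("plate angs",an(p[0]-p[3]),an(p[1]-p[2]),an(p[0]-p[1])-np.pi/2,an(p[3]-p[2])-np.pi/2,an(l[0]-l[1])-np.pi/2)
E
```

```text
b [[0.6172, 0.1708, 0.04], [0.6119, -0.0688, 0.04], [0.3927, -0.062, 0.04], [0.3968, 0.1762, 0.04]] [0.5046 0.054  0.04  ]
p [[0.5659, 0.0711, 0.045], [0.5699, 0.0137, 0.045], [0.4723, 0.0023, 0.045], [0.4647, 0.0604, 0.045]] [0.5182 0.0369 0.045 ]
l [[0.5352, 0.0672, 0.045], [0.5416, 0.0109, 0.045]] [0.5384 0.0391 0.045 ]
punch [[0.5816, 0.1508, 0.074]] [0.5816 0.1508 0.074 ]
ring [[0.5303, -0.0487, 0.054]] [ 0.5303 -0.0487  0.054 ]
board [np.float64(0.2204), np.float64(0.2397), np.float64(0.2194), np.float64(0.2383)] plate [np.float64(0.1018), np.float64(0.0576), np.float64(0.0982), np.float64(0.0586)]
board angs -0.0247 -0.031 -0.021796326794896626 -0.017596326794896644
plate angs 0.1047 0.116 0.06900367320510337 0.13080367320510344 0.11270367320510344
```

The measured sizes match the given ones. The board yaw is about -0.024 rad and the plate yaw about +0.108 rad. The line has to move about 76 mm. I'll use two half-closed fingers as a fence square to the board and push on the tail.

Call:
arm_command(plan=[0,0,0.12,277,-214,0,0.67,0,0,0.24,277,-214,0,0.67,0,0,0.36,277,-214,0,0.67,0,0,0.36,277,-214,0,0.67,0,0,0.36,277,-214,0,0.67,0,0,0.36,277,-214,0,0.67,0,0,0.36,277,-214,0,0.67,0,0,0.36,419,-470,0,0.67,0,0,0.36,419,-470,0,0.67,0,0,0.36,419,-470,0,0.67,0,0,0.36,419,-470,0,0.67,0,0,0.36,419,-470,0,0.67,0,0,0.36,419,-470,0,0.67,0,0,0.36,419,-470,0,0.67,0,0,0.36,419,-470,0,0.67,0,0,0.36,419,-470,0,0.67,0,0,0.36,419,-470,0,0.67], newtons=40)

```text
time_s: 1.8
tcp_pos: [0.4302, 0.037, 0.2101]
orientation: [1.0, -0.014, -0.0, 0.0]
wrist_force: [-0.3, -0.7, -0.4]
grip_width: 0.0278
```

Call:
arm_command(plan=[0,0,0,0,0,45,0.67,0,0,0,0,0,90,0.67,0,0,0,0,0,125,0.67,0,0,0,0,0,142,0.67,0,0,0,0,0,145,0.67,0,0,0,0,0,145,0.67,0,0,0,0,0,145,0.67])

```text
time_s: 2.5
tcp_pos: [0.4307, 0.0379, 0.066]
orientation: [1.0, -0.013, 0.001, -0.0]
wrist_force: [0.4, -0.8, -0.1]
grip_width: 0.0285
```

```bash
python3 - <<'E'
from h import *
s=ctrl.state();print(s["tcp_pos"],s["wrist_force"])
cv2.imwrite("pics/w1.png",ctrl.grab_frame("wrist"))
E
```

```text
[0.43073137 0.03786256 0.06599915] [ 0.41443189 -0.80065113 -0.11702991]
```

View pics/w1.png

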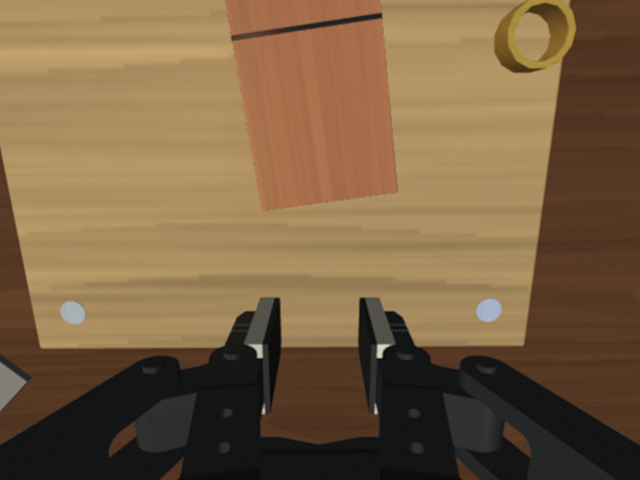

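The wrist view shows the tail corners at (262,210) and (397,191). The line runs from (232,38) to (382,15), and both fingers are centred behind the tail. I'll probe downwards gently.

Call:
arm_command(plan=[0,0,0,0,0,2,0.67,0,0,0,0,0,4,0.67,0,0,0,0,0,6,0.67,0,0,0,0,0,7,0.67,0,0,0,0,0,7,0.67,0,0,0,0,0,7,0.67])

```text
time_s: 3.15
tcp_pos: [0.4302, 0.0381, 0.058]
orientation: [1.0, -0.013, -0.0, -0.0]
wrist_force: [-0.1, 0.7, -0.1]
grip_width: 0.0281
```

Call:
arm_command(plan=[0,0,0,0,0,1,0.67,0,0,0,0,0,1,0.67,0,0,0,0,0,1,0.67])

```text
time_s: 3.45
tcp_pos: [0.4303, 0.0381, 0.057]
orientation: [1.0, -0.013, 0.0, -0.0]
wrist_force: [-0.7, 0.5, -0.1]
grip_width: 0.0281
```

Call:
arm_command(plan=[0,0,0,0,0,1,0.67,0,0,0,0,0,1,0.67,0,0,0,0,0,1,0.67])

```text
time_s: 3.75
tcp_pos: [0.4302, 0.0381, 0.056]
orientation: [1.0, -0.013, -0.0, -0.0]
wrist_force: [0.0, -0.2, -0.6]
grip_width: 0.0285
```

Call:
arm_command(plan=[0,0,0,0,0,1,0.67,0,0,0,0,0,1,0.67,0,0,0,0,0,1,0.67])

```text
time_s: 4.05
tcp_pos: [0.4303, 0.0381, 0.055]
orientation: [1.0, -0.013, -0.0, -0.0]
wrist_force: [0.1, -0.1, 0.1]
grip_width: 0.0281
```

Call:
arm_command(plan=[0,0,0,0,0,1,0.67,0,0,0,0,0,1,0.67,0,0,0,0,0,1,0.67])

```text
time_s: 4.35
tcp_pos: [0.4303, 0.0381, 0.054]
orientation: [1.0, -0.013, -0.0, -0.0]
wrist_force: [0.2, 0.3, 0.5]
grip_width: 0.0283
```

Call:
arm_command(plan=[0,0,0,0,0,1,0.67,0,0,0,0,0,1,0.67,0,0,0,0,0,1,0.67])

```text
time_s: 4.65
tcp_pos: [0.4303, 0.0381, 0.053]
orientation: [1.0, -0.013, -0.0, -0.0]
wrist_force: [0.1, -0.2, -0.1]
grip_width: 0.0286
```

Call:
arm_command(plan=[0,0,0,0,0,1,0.67,0,0,0,0,0,1,0.67,0,0,0,0,0,1,0.67])

```text
time_s: 4.95
tcp_pos: [0.4302, 0.0381, 0.052]
orientation: [1.0, -0.013, -0.0, -0.0]
wrist_force: [-0.2, -0.3, 0.4]
grip_width: 0.0282
```

Call:
arm_command(plan=[0,0,0,0,0,1,0.67,0,0,0,0,0,1,0.67,0,0,0,0,0,1,0.67])

```text
time_s: 5.25
tcp_pos: [0.4303, 0.0381, 0.051]
orientation: [1.0, -0.013, -0.0, -0.0]
wrist_force: [-0.1, -0.7, -0.5]
grip_width: 0.0281
```

Call:
arm_command(plan=[0,0,0,0,0,1,0.67,0,0,0,0,0,1,0.67,0,0,0,0,0,1,0.67])

```text
time_s: 5.55
tcp_pos: [0.4303, 0.0381, 0.05]
orientation: [1.0, -0.013, -0.0, -0.0]
wrist_force: [1.0, -0.8, 0.5]
grip_width: 0.0283
```

Call:
arm_command(plan=[0,0,0,0,0,1,0.67,0,0,0,0,0,1,0.67,0,0,0,0,0,1,0.67])

```text
time_s: 5.85
tcp_pos: [0.4302, 0.0381, 0.049]
orientation: [1.0, -0.013, -0.0, -0.0]
wrist_force: [0.1, -0.5, -0.4]
grip_width: 0.0281
```

```bash
python3 - <<'E'
from h import *
print(ctrl.state()["wrist_force"])
im=ctrl.grab_frame("scene");u,v=proj("scene",[[.45,.038,.05]])[0].astype(int);print(u,v)
cv2.imwrite("pics/s1.png",cv2.resize(im[v-60:v+60,u-80:u+80],(0,0),fx=5,fy=5,interpolation=cv2.INTER_CUBIC))
E
```

```text
[ 0.10867163 -0.52459222 -0.43305107]
372 229
```

View pics/s1.png

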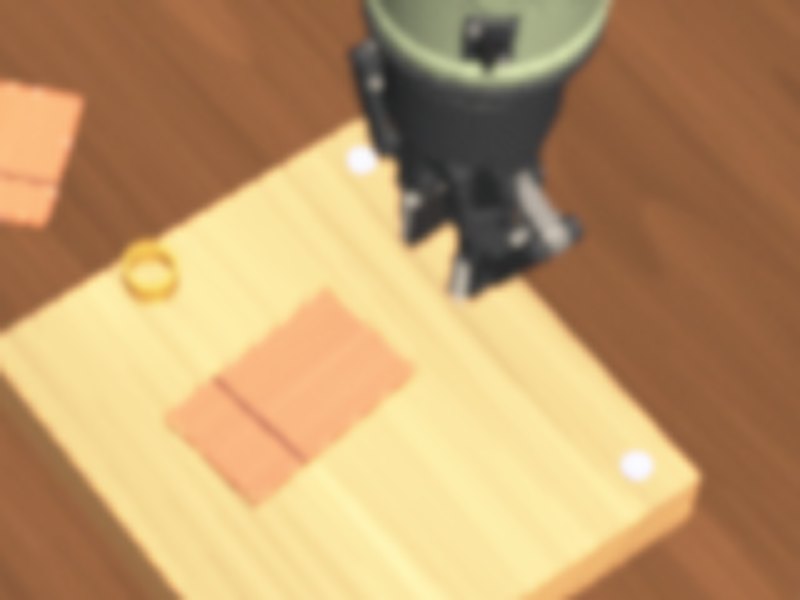

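The fingertips at (410,240) and (460,297) look close to the board surface but there is no contact yet. I'll keep probing.

Call:
arm_command(plan=[0,0,0,0,0,1,0.67,0,0,0,0,0,1,0.67,0,0,0,0,0,1,0.67])

```text
time_s: 6.2
tcp_pos: [0.4302, 0.0381, 0.048]
orientation: [1.0, -0.013, -0.0, -0.0]
wrist_force: [0.1, 0.4, -0.5]
grip_width: 0.0276
```

Call:
arm_command(plan=[0,0,0,0,0,1,0.67,0,0,0,0,0,1,0.67,0,0,0,0,0,1,0.67])

```text
time_s: 6.5
tcp_pos: [0.4303, 0.0381, 0.047]
orientation: [1.0, -0.013, -0.0, -0.0]
wrist_force: [0.2, 0.3, 0.0]
grip_width: 0.0281
```

Call:
arm_command(plan=[0,0,0,0,0,1,0.67,0,0,0,0,0,1,0.67,0,0,0,0,0,1,0.67])

```text
time_s: 6.8
tcp_pos: [0.4303, 0.0381, 0.046]
orientation: [1.0, -0.013, -0.0, -0.0]
wrist_force: [-0.6, -0.9, 0.7]
grip_width: 0.0282
```

Call:
arm_command(plan=[0,0,0,0,0,1,0.67,0,0,0,0,0,1,0.67,0,0,0,0,0,1,0.67])

```text
time_s: 7.1
tcp_pos: [0.4303, 0.0381, 0.045]
orientation: [1.0, -0.013, -0.0, -0.0]
wrist_force: [0.7, 0.6, -1.5]
grip_width: 0.0281
```

```bash
python3 - <<'E'
from h import *
print(ctrl.state()["wrist_force"], ctrl.state()["tcp_pos"])
cv2.imwrite("pics/w2.png",ctrl.grab_frame("wrist"))
E
```

```text
[ 0.6823717   0.57190924 -1.54879825] [0.43027575 0.03810028 0.04498892]
```

View pics/w2.png

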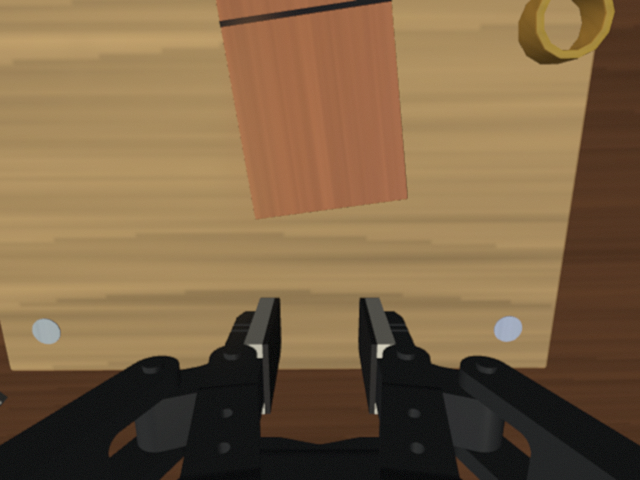

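The plate tail is now at (256,219) and (408,199), and the inner tip edges are at (280,298) and (360,298). I'll work out the tip height from the known 28 mm gap.

```bash
python3 - <<'E'
from h import *
c=ctrl.calibration("wrist");print(c["camera_matrix"][0])
for z in(.03,.035,.04,.045,.05,.055,.06):
    a=ray("wrist",[(280,298),(360,298),(264,298),(379,298)],z,c);print(z,a[:,:2].round(4).tolist(),abs(a[0]-a[1])[1].round(4))
print(ray("wrist",[(256,219),(408,199),(221,24),(391,0)],.045,c).round(4))
E
```

```text
[427.11158989   0.         319.28336877]
0.03 [[0.426, 0.0565], [0.425, 0.0205], [0.4261, 0.0637], [0.4248, 0.012]] 0.036
0.035 [[0.428, 0.056], [0.4271, 0.021], [0.4282, 0.063], [0.4269, 0.0127]] 0.035
0.04 [[0.43, 0.0554], [0.4292, 0.0214], [0.4302, 0.0622], [0.429, 0.0134]] 0.034
0.045 [[0.4321, 0.0549], [0.4312, 0.0219], [0.4323, 0.0615], [0.431, 0.0141]] 0.033
0.05 [[0.4341, 0.0543], [0.4333, 0.0224], [0.4343, 0.0607], [0.4331, 0.0148]] 0.032
0.055 [[0.4362, 0.0538], [0.4354, 0.0228], [0.4363, 0.06], [0.4352, 0.0155]] 0.031
0.06 [[0.4382, 0.0533], [0.4375, 0.0233], [0.4384, 0.0593], [0.4373, 0.0162]] 0.03
[[0.4655 0.0626 0.045 ]
 [0.4719 0.0033 0.045 ]
 [0.535  0.0703 0.045 ]
 [0.541  0.0113 0.045 ]]
```

```bash
python3 - <<'E'
from h import *
for z in(.04,.05,.06,.071,.08): print(z,((proj("scene",[[.441,.066,z],[.441,.052,z],[.441,.01,z],[.441,.024,z],[.419,.052,z]])-[292,169])*5).round(0).tolist())
c=ctrl.calibration("wrist");R=cv2.Rodrigues(c["rvec"])[0];print(-R.T@np.array(c["tvec"]).ravel(),R[2])
E
```

```text
0.04 [[458.0, 349.0], [438.0, 327.0], [380.0, 264.0], [400.0, 285.0], [476.0, 303.0]]
0.05 [[460.0, 337.0], [440.0, 316.0], [382.0, 253.0], [401.0, 274.0], [478.0, 291.0]]
0.06 [[462.0, 326.0], [442.0, 304.0], [383.0, 241.0], [402.0, 262.0], [480.0, 279.0]]
0.071 [[464.0, 313.0], [444.0, 291.0], [384.0, 228.0], [404.0, 249.0], [482.0, 266.0]]
0.08 [[465.0, 302.0], [445.0, 281.0], [386.0, 217.0], [405.0, 238.0], [484.0, 256.0]]
[0.49925016 0.03718868 0.20905077] [-0.26690096  0.00553077 -0.96370809]
```

Both cameras put the tips about 20 mm higher than the nominal figures. That fits with feeling no contact, so I'll keep descending with force checks.

Call:
arm_command(plan=[0,0,0,0,0,2,0.67,0,0,0,0,0,4,0.67,0,0,0,0,0,6,0.67,0,0,0,0,0,8,0.67,0,0,0,0,0,8,0.67,0,0,0,0,0,8,0.67])

```text
time_s: 7.75
tcp_pos: [0.4302, 0.0381, 0.037]
orientation: [1.0, -0.013, -0.0, -0.0]
wrist_force: [0.7, 0.5, -0.5]
grip_width: 0.0282
```

```bash
python3 - <<'E'
from h import *
print(ctrl.state()["wrist_force"], ctrl.state()["tcp_pos"])
a=ctrl.grab_frame("wrist")[180:420,160:480]
im=ctrl.grab_frame("scene")[169:289,292:452]
cv2.imwrite("pics/m3.png",np.hstack([cv2.resize(x,(400,300),interpolation=cv2.INTER_CUBIC) for x in(a,im)]))
E
```

```text
[ 0.73450265  0.51535228 -0.47358449] [0.43022978 0.0381131  0.03696814]
```

View pics/m3.png

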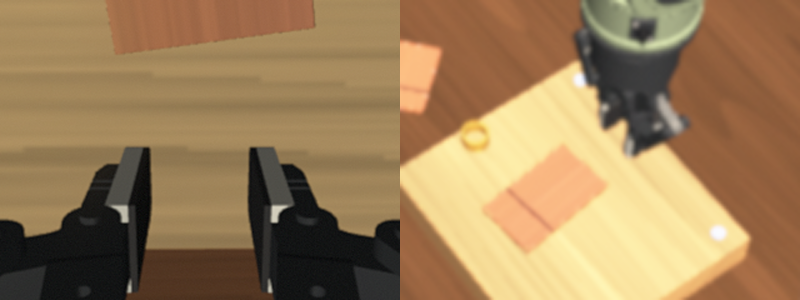

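The tips are still clear of the board, by roughly 17 mm. Descending further.

Call:
arm_command(plan=[0,0,0,0,0,2,0.67,0,0,0,0,0,4,0.67,0,0,0,0,0,6,0.67,0,0,0,0,0,8,0.67,0,0,0,0,0,10,0.67,0,0,0,0,0,10,0.67,0,0,0,0,0,10,0.67])

```text
time_s: 8.55
tcp_pos: [0.4302, 0.0381, 0.027]
orientation: [1.0, -0.013, -0.0, -0.0]
wrist_force: [-0.5, -0.6, -0.6]
grip_width: 0.0283
```

Call:
arm_command(plan=[0,0,0,0,0,1,0.67,0,0,0,0,0,2,0.67,0,0,0,0,0,2,0.67])

```text
time_s: 8.85
tcp_pos: [0.4303, 0.0381, 0.0249]
orientation: [1.0, -0.013, -0.0, -0.0]
wrist_force: [-0.5, 0.1, -0.2]
grip_width: 0.0278
```

Call:
arm_command(plan=[0,0,0,0,0,1,0.67,0,0,0,0,0,2,0.67,0,0,0,0,0,2,0.67])

```text
time_s: 9.15
tcp_pos: [0.4302, 0.0381, 0.0229]
orientation: [1.0, -0.013, -0.0, -0.0]
wrist_force: [-0.2, 0.2, -0.3]
grip_width: 0.0283
```

```bash
python3 - <<'E'
from h import *
c=ctrl.calibration("wrist")
im=ctrl.grab_frame("wrist")
cv2.imwrite("pics/w4.png",cv2.resize(im[160:420,160:480],(0,0),fx=2.2,fy=2.2,interpolation=cv2.INTER_CUBIC))
R=cv2.Rodrigues(c["rvec"])[0];print(-R.T@np.array(c["tvec"]).ravel(), ctrl.state()["tcp_pos"])
E
```

```text
[0.49923165 0.03718961 0.18692801] [0.43025163 0.03811784 0.02296319]
```

View pics/w4.png

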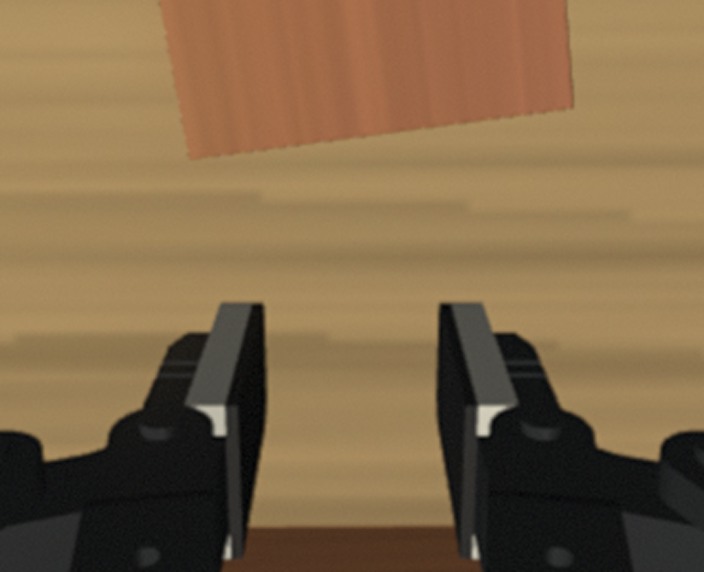

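The tip front edge is at image row ≈298, which puts the tips about 4–5 mm above the board. I'll finish the probe to contact.

Call:
arm_command(plan=[0,0,0,0,0,1,0.67,0,0,0,0,0,2,0.67,0,0,0,0,0,2,0.67])

```text
time_s: 9.5
tcp_pos: [0.4302, 0.0381, 0.0209]
orientation: [1.0, -0.013, -0.0, -0.0]
wrist_force: [-0.1, -0.1, -1.1]
grip_width: 0.028
```

Call:
arm_command(plan=[0,0,0,0,0,1,0.67,0,0,0,0,0,1,0.67])

```text
time_s: 9.7
tcp_pos: [0.4302, 0.0381, 0.0199]
orientation: [1.0, -0.013, -0.0, -0.0]
wrist_force: [-0.4, -0.5, 0.0]
grip_width: 0.0279
```

Call:
arm_command(plan=[0,0,0,0,0,1,0.67,0,0,0,0,0,1,0.67])

```text
time_s: 9.9
tcp_pos: [0.4303, 0.0381, 0.0189]
orientation: [1.0, -0.013, -0.0, -0.0]
wrist_force: [0.0, 0.6, 0.5]
grip_width: 0.028
```

Call:
arm_command(plan=[0,0,0,0,0,1,0.67,0,0,0,0,0,1,0.67])

```text
time_s: 10.1
tcp_pos: [0.4303, 0.0381, 0.0184]
orientation: [1.0, -0.013, 0.0, -0.0]
wrist_force: [-2.1, -0.5, 13.5]
grip_width: 0.028
```

Call:
arm_command(plan=[0,0,0,0,0,1,0.67,0,0,0,0,0,1,0.67])

```text
time_s: 10.3
tcp_pos: [0.4303, 0.0381, 0.0182]
orientation: [1.0, -0.013, 0.001, -0.0]
wrist_force: [-4.4, 0.3, 44.4]
grip_width: 0.0279
```

Contact is at TCP z ≈ 0.0185. I'll lift 3 mm, which leaves the tips about 1.4 mm clear, then push 88 mm at 50 mm/s.

Call:
arm_command(plan=[0,0,0,0,0,-3,0.67,0,0,0,5,0,-3,0.67,0,0,0,12,0,-3,0.67,0,0,0,18,0,-3,0.67,0,0,0,23,0,-3,0.67,0,0,0,28,0,-3,0.67,0,0,0,33,0,-3,0.67,0,0,0,38,0,-3,0.67,0,0,0,43,0,-3,0.67,0,0,0,48,0,-3,0.67,0,0,0,53,0,-3,0.67,0,0,0,58,0,-3,0.67,0,0,0,63,0,-3,0.67,0,0,0,68,0,-3,0.67,0,0,0,73,0,-3,0.67,0,0,0,78,0,-3,0.67,0,0,0,82,0,-3,0.67,0,0,0,85,0,-3,0.67,0,0,0,87,0,-3,0.67,0,0,0,88,0,-3,0.67])

```text
time_s: 12.3
tcp_pos: [0.5183, 0.0358, 0.02]
orientation: [1.0, -0.013, -0.0, -0.0]
wrist_force: [-1.4, -0.3, 0.0]
grip_width: 0.0283
```

```bash
python3 - <<'E'
from h import *
s=ctrl.state();print(s["tcp_pos"],s["wrist_force"])
cv2.imwrite("pics/w5.png",ctrl.grab_frame("wrist"))
E
```

```text
[0.51832903 0.03579322 0.02000619] [-1.35821238 -0.26606054  0.04478895]
```

View pics/w5.png

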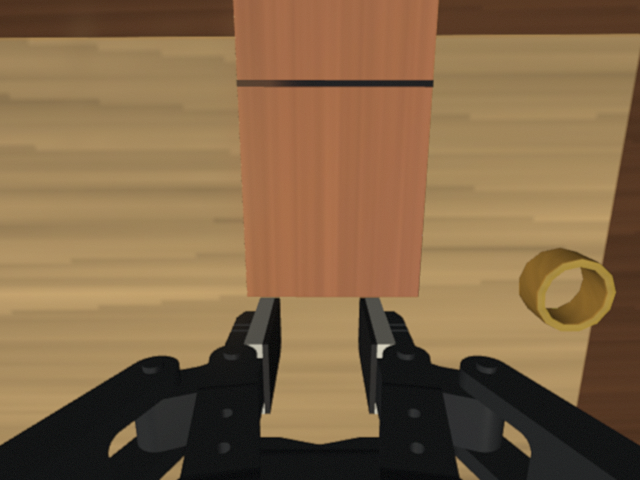

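The plate is square against the fingers. The line runs from (237,83) to (433,84). The board edge runs from (0,38.5) to (230,36.5) on the left and from (440,34.5) to (638,33) on the right.

```bash
python3 - <<'E'
from h import *
c=ctrl.calibration("wrist")
im=cv2.cvtColor(ctrl.grab_frame("wrist"),cv2.COLOR_BGR2GRAY).astype(float)
# subpixel: edge = steepest gradient rows 25-50; line = darkest rows 70-95
g=np.gradient(cv2.GaussianBlur(im,(0,0),1),axis=0)
E=[];L=[]
for u in list(range(20,220,20))+list(range(460,630,20)): E.append((u,25+np.argmax(g[25:50,u])))
for u in range(245,430,15):
    w=np.clip(np.median(im[70:97,u])-15-im[70:97,u],0,None);L.append((u,70+(w*np.arange(27)).sum()/w.sum()))
print(E,[round(float(l[1]),1) for l in L])
e=ray("wrist",E,.04,c);l=ray("wrist",L,.045,c)
pe=np.polyfit(e[:,1],e[:,0],1);pl=np.polyfit(l[:,1],l[:,0],1)
y=l[:,1].mean();print("edge",pe,"line",pl,"y",y,"gap mm",1e3*(np.polyval(pe,y)-np.polyval(pl,y)))
E
```

```text
[(20, np.int64(37)), (40, np.int64(37)), (60, np.int64(37)), (80, np.int64(37)), (100, np.int64(37)), (120, np.int64(37)), (140, np.int64(37)), (160, np.int64(37)), (180, np.int64(36)), (200, np.int64(36)), (460, np.int64(35)), (480, np.int64(35)), (500, np.int64(34)), (520, np.int64(34)), (540, np.int64(34)), (560, np.int64(34)), (580, np.int64(34)), (600, np.int64(34)), (620, np.int64(34))] [82.7, 82.8, 82.8, 82.8, 82.8, 82.8, 82.8, 82.8, 83.0, 82.9, 82.9, 82.9, 83.0]
edge [0.01953106 0.61412077] line [0.02640222 0.59974654] y 0.029571553963484484 gap mm 14.171046635315543
```

The remaining gap is 14 mm, which agrees with the earlier estimate of 15 mm. I'll push 14 mm, then back off and rise.

Call:
arm_command(plan=[0,0,0,4,0,0,0.67,0,0,0,8,0,0,0.67,0,0,0,11,0,0,0.67,0,0,0,13,0,0,0.67,0,0,0,14,0,0,0.67,0,0,0,14,0,0,0.67,0,0,0,14,0,0,0.67,0,0,0,11,0,0,0.67,0,0,0,0,0,0,0.67,0,0,0,-10,0,0,0.67,0,0,0,-10,0,-5,0.67,0,0,0,-10,0,-20,0.67,0,0,0,-10,0,-20,0.67,0,0,0,-10,0,-20,0.67])

```text
time_s: 13.8
tcp_pos: [0.5087, 0.0361, 0.0402]
orientation: [1.0, -0.013, 0.0, -0.0]
wrist_force: [0.1, 0.0, -0.1]
grip_width: 0.0282
```

```bash
python3 - <<'E'
from h import *
s=ctrl.state();print(s["tcp_pos"],s["wrist_force"])
cv2.imwrite("pics/w6.png",ctrl.grab_frame("wrist"))
E
```

```text
[0.50874724 0.03613445 0.04018753] [ 0.07951429  0.04672113 -0.09163397]
```

View pics/w6.png

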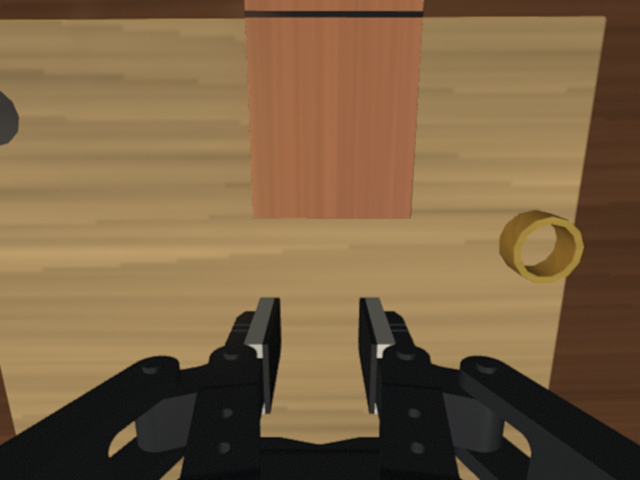

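The line runs from (247,13.5) to (422,14.5), and the edge is at row ≈19 on the left and ≈17 on the right. The tail is at row 218 and the fingers are clear. I'll measure the result.

```bash
python3 - <<'E'
from h import *
c=ctrl.calibration("wrist")
e=ray("wrist",[(20,19.5),(220,18),(440,17),(590,16)],.04,c);l=ray("wrist",[(250,13.7),(420,14.3)],.045,c)
t=ray("wrist",[(254,218),(411,218)],.045,c)
pe=np.polyfit(e[:,1],e[:,0],1)
for n,q in(("line",l),("tail",t)):
    m=q.mean(0);print(n,m,"past edge mm",1e3*(m[0]-np.polyval(pe,m[1])),"slope",(q[0]-q[1])[0]/(q[0]-q[1])[1])
print(pe)
im=ctrl.grab_frame("top")[222:318,247:352]
cv2.imwrite("pics/c6.png",cv2.resize(im,(0,0),fx=6,fy=6,interpolation=cv2.INTER_CUBIC))
E
```

```text
line [0.61414333 0.02878366 0.045     ] past edge mm -0.05840884823060666 slope 0.028038483551146364
tail [0.54441653 0.03080372 0.045     ] past edge mm -69.82457017377442 slope 0.025379884552759
[0.01948441 0.61364091]
```

Call:
arm_command(plan=[0,0,0,-20,0,-40,0.67,0,0,0,-50,0,-80,0.67,0,0,0,-50,0,-120,0.67,0,0,0,-50,0,-150,0.67,0,0,0,-50,0,-150,0.67,0,0,0,-50,0,-150,0.67])

```text
time_s: 14.5
tcp_pos: [0.4584, 0.0375, 0.1899]
orientation: [1.0, -0.013, 0.0, -0.0]
wrist_force: [0.1, 0.6, -0.9]
grip_width: 0.0283
```

```bash
python3 - <<'E'
from h import *
im=ctrl.grab_frame("wrist");print(ctrl.state()["tcp_pos"],ctrl.state()["qd"].round(3))
np.save("w7.npy",im)
for n in ("camera_matrix","rvec","tvec"): np.save("w7"+n,ctrl.calibration("wrist")[n])
cv2.imwrite("pics/w7.png",im)
E
```

```text
[0.45806234 0.03741623 0.18933729] [ 0.004  0.018 -0.001  0.005  0.001 -0.    -0.   ]
```

View pics/w7.png

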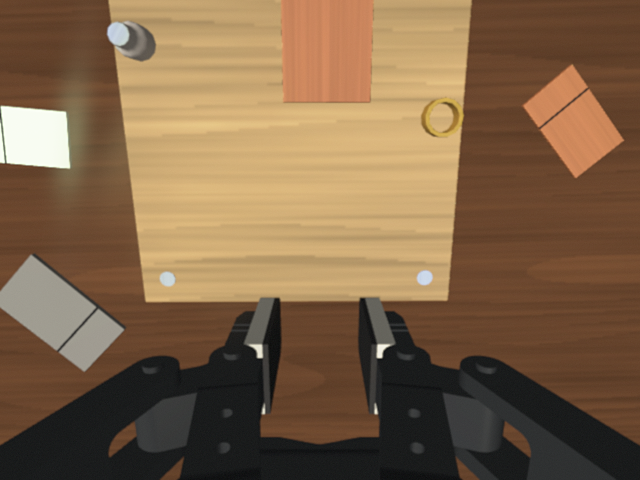

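The line is within 0.1 mm of the edge, and the tail is 69.8 mm behind it. The punch at (130,40) and the ring at (442,118) are standing where they were, and the gripper is clear. Handing in.

```bash
python3 -c "
from rig import ctrl
print(ctrl.sign_off())"
```

```text
the job is handed in; nothing more can be done
None
```

The copper plate now sits square on the board with its scribed line over the far edge, and I have handed the job in. I pushed its tail flat along the board with two half-closed fingertips, then backed off and rose clear. It took about 14.6 s of the 38 s.

**Last checks (wrist camera):**
- **Line position:** the line is 0.1 mm from the edge, within the roughly 2 mm calibration. The tail is 69.8 mm behind the edge, so about 30 mm sticks out.
- **Squareness:** the plate is within about 0.01 rad of square, and its full width is on the board.
- **Other things on the board:** the ring and punch look untouched and are still standing. The things on the bench were not measured again afterwards, but the arm met no force on the way.

**One disagreement:** with the fingers at 28 mm opening, the fingertips turned out to be about 22 mm behind the reported TCP, not ahead of it as the description says. I found the true height by probing the board gently, which peaked at 44 N at the wrist.

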